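# Tip the yellow carton out of the pantry bin and weigh it

## Task

See how much is left in the yellow carton: it stands tightly in the row in the pantry bin, so tip it forward by its top edge until it leans by itself on the bin's low front wall, let go, then take it by the end that now stands out of the row and lift it out. Stand it upright in the middle of the kitchen scale's plate, setting it down without dropping it, and let go. Leave the other cartons standing in the bin and everything else on the worktop where it is.

Things in the scene. Friction and masses are not known exactly. Their poses are not given: they have to be found in the camera images.
- yellow_mid (a point): the yellow carton, a closed stiff box 96 deep (x) by 38 thick (y) by 210 mm tall (z), 0.2 to 0.42 kg, evenly filled; this point is its centre, 105 mm above its underside. At the start it stands in the bin's row, narrow face to the front (its axes as the bin's), its top 215 mm above the worktop. z runs up along the carton
- bin: white pantry bin, fixed: outside 146 (x) by 212 (y) by 115 mm high, walls 4 mm, floor 5 mm; only the front wall, at -x, is lower (75 mm). Origin: centre of its underside; -x is the front, roughly towards the robot; y runs along the row. Five cartons of one size stand side by side in it, 1 to 2 mm apart, with about 37 mm free between them and the front wall; behind them nothing is higher than the back wall
- bin_rim (a point): middle of the top edge of the bin's low front wall, 75 mm above the worktop. A carton pulled forward by its top pivots on its lower front edge, passes its balance at about 25 degrees and then rests by itself on this rim, leaning 27 to 32 degrees forward (-x), its top wholly in front of its neighbours. Lightly pulled, its foot does not slide
- plate (a point): centre of the top of the kitchen scale's round steel plate, 170 mm across, 28 mm above the worktop; the white scale body (235 by 180 mm, 17 mm high) is fixed and reaches 138 mm from this point to its display side (-x)
- red: a red carton of the same size as the yellow one, another in the row; origin at the centre of its underside, z up. To stay in the bin
- blue: a blue carton of the same size as the yellow one, another in the row; origin at the centre of its underside, z up. To stay in the bin
- green: a dark green carton of the same size as the yellow one, another in the row; origin at the centre of its underside, z up. To stay in the bin
- brown: a brown carton of the same size as the yellow one, another in the row; origin at the centre of its underside, z up. To stay in the bin
- bowl: steel mixing bowl with a light grey grater lid, 176 mm across with a 25 mm grip tab, 78 mm high, on the baking mat; origin at the centre of its underside
- lemon1: half a lemon, cut face up, 60 mm across, 32 mm high; origin at its underside
- lemon2: the other half lemon, alike; origin at its underside
- garlic: garlic bulb, 62 mm across, 60 mm high; origin at its underside
- spoon: steel spoon lying on the worktop, 190 mm long along its x, under 30 mm high; origin at its underside
- mug: white mug, 80 mm across, 92 mm high; origin at its underside
- mill: dark wooden pepper mill, 54 mm across, 162 mm high; origin at its underside
Mind the look-alikes: they are no part of the job. Of the things like the blue, leave any that is pink; of the rest the larger one is meant. Several things have the shape of the red; the one meant has the colours described above.

How it is judged:
By the outcome, as a careful person would: the job done as asked, in the order asked, and still so for the second after the job is handed in, with the robot touching nothing.
It also fails if it takes over 67 s, if anything falls off the work surface, if the arm or the gripper's body presses on something with over 40 N, if the wrist force passes 120 N, or if a joint passes its speed limit or range.

## Robot

A 6-joint arm with a two-finger parallel gripper is mounted at the origin on the work surface. World frame = base frame: x ahead of the robot, y to its left, z up, the work surface at z = 0. Lengths are in m, angles in rad, forces in N, time in s.
With the tool pointing down it reaches from about 0.275 to 0.75 m from the base axis. Payload 10.2 kg.
Tool frame: the origin (TCP) lies midway between the tips of the shut fingers; the grasp point (between the pads) lies 19 mm behind it (env.hold_point_z is the distance from the TCP to the grasp point, in m); z points along the fingers, y is the line along which they close (so a half turn about z gives the same grasp; the last joint's range is limited). The gripper opens to 85 mm and grips with 20 to 120 N. Pads are 22 mm wide; open, the fingers measure 114 mm over their backs; the gripper's body (76 mm by 85 mm) begins 54 mm behind the grasp point. The pads swing forward as they close: fully open they stand 13 mm farther back than shut.
Start: joints at [-1.566, 0.313, 1.498, -0, 1.331, -0.223], TCP at [0.119, -0.511, 0.21] pointing down, gripper open.
Joint ranges: [-2.94, 2.94], [-0.97, 2.17], [0.19, 2.56], [-1.23, 4.37], [0.02, 3.11], [-2.88, 2.88]. Speed limits (rad/s): [2.39, 2.39, 3.01, 3.14, 3.14, 3.14].

## Interface

Orientations are given as a unit quaternion [x, y, z, w].
In Python, from bench import env, kinematics, monitor, eyes, job gives the robot as it stands. The module is installed in compiled form; this text tells all that it offers. Calls block until the motion is done:
- env.reach(position, orientation): joint-space move of the TCP to a pose.
- env.movel(position, velocity=0.15, frame=None, guard=None): straight line of the TCP; frame=None keeps the orientation; velocity is the mean speed in m/s. With guard (N) it stops when the force on the tool has changed by that much, and returns True; else False.
- env.set_joints(angles): joint-space move.
- env.release() and env.close_gripper(effort=None): open the fingers fully, or close them until they stop; effort is the grip in N (None keeps the last).
- env.hold(seconds).
- kinematics.ik(position, orientation): joint angles nearest the present ones, or None.
- monitor.sense(): the state.
- eyes.grab_frame(name): name is "side" or "top"; returns a dict with "frame" (384x512x3 uint8, red, green, blue), "mtx" (3x3 intrinsics, pixels), "k1" (the pictures are not rectified: a ray, as slopes to the right and down, at radius r is drawn at 1 + k1 r^2 times it, then the intrinsics apply), "view" (4x4, takes a point from world to camera coordinates). Camera axes: x right, y down, z forward; pixel columns grow to the right and rows downward; lengths in m; the calibration is good to about 2 mm. A picture is of the moment at which its call begins. There is no depth.
A pose or a line that the arm cannot do raises env.MotionError and nothing moves.
- job.hand_in(): hands the job in; it is judged then, once.
The state is a dict: "clock": time; "joints": joint angles; "qvel": joint speeds; "joint_efforts": joint torques, N m; "position": TCP position; "ee_rot": TCP orientation; "contact_force": force on the tool from outside, world axes, zero at the start; "ft_torque": the same for the moment, N m; "finger_gap": opening from 0.0 (shut) to 1.0 (fully open); "gripper_force": force on a finger pad.
Only numpy, scipy, OpenCV 4.12 (cv2) and the standard library are available. Lean on these libraries where they do the work, as an engineer would, in place of code of your own. Each camera call takes 0.05 s, during which the arm holds its last target. There are 200 camera calls.

## Working session

There is one attempt and no reset: what is moved stays moved. The work goes in short steps, each a Python script; the robot and the scene stay as the last script left them, time stands still between calls to the robot, and variables do not carry over. Pictures are saved under pics/ and viewed, at most 11 in all, crops included, and the job is handed in when it is done.

```bash
mkdir -p pics; cat > h.py <<'E'
import numpy as np, cv2
from bench import env, kinematics, monitor, eyes, job
def grab(n,save=None):
    f=eyes.grab_frame(n)
    if save: cv2.imwrite('pics/'+save,f['frame'][:,:,::-1])
    return f
def D(f): return np.array([f['k1'],0,0,0,0],float)
def ray(f,uv):
    p=cv2.undistortPoints(np.array([[uv]],float),np.array(f['mtx']),D(f))[0,0]
    V=np.array(f['view']);R=V[:3,:3];return -R.T@V[:3,3],R.T@np.array([p[0],p[1],1])
def onz(f,uv,z):
    o,d=ray(f,uv);return o+d*(z-o[2])/d[2]
def proj(f,P):
    V=np.array(f['view']);r=cv2.Rodrigues(V[:3,:3])[0]
    return cv2.projectPoints(np.array(P,float).reshape(-1,3),r,V[:3,3],np.array(f['mtx']),D(f))[0][:,0]
E
python3 - <<'E'
from h import *
for n in('top','side'):
    f=grab(n,n+'0.png');print(n,f['mtx'],f['k1'],np.round(f['view'],3).tolist())
    o,d=ray(f,(256,192));print(o)
print(monitor.sense())
E
```

```text
top [[435.04783944   0.         249.43861805]
 [  0.         435.04783944 194.68666136]
 [  0.           0.           1.        ]] -0.08256294778363497 [[-0.019, -1.0, -0.008, 0.018], [-0.99, 0.02, -0.142, 0.604], [0.142, 0.005, -0.99, 1.476], [0.0, 0.0, 0.0, 1.0]]
[ 3.88468142e-01 -1.48157321e-03  1.54714258e+00]
side [[351.92001819   0.         254.01930529]
 [  0.         351.92001819 186.84924083]
 [  0.           0.           1.        ]] -0.015989197628399596 [[-0.515, 0.857, -0.013, 0.296], [0.568, 0.33, -0.754, -0.281], [-0.642, -0.396, -0.657, 1.683], [0.0, 0.0, 0.0, 1.0]]
[1.39225439 0.50579675 0.89785358]
{'clock': 0.1, 'joints': array([-1.56640489e+00,  3.13364305e-01,  1.49832026e+00, -2.06652356e-05,
        1.33097180e+00, -2.23397626e-01]), 'qvel': array([ 0.00041212, -0.00240939, -0.00160122,  0.00076483, -0.0006954 ,
       -0.00135107]), 'joint_efforts': array([ 3.18871869e-03, -4.12901330e+01, -2.60139370e+01, -1.90036803e-04,
        3.02132750e-03, -1.63706471e-05]), 'position': array([ 0.11854051, -0.51120476,  0.20972291]), 'ee_rot': array([ 9.93520606e-01,  1.13650879e-01,  4.81477511e-05, -5.29764242e-04]), 'contact_force': array([ 0.06013248, -0.28187923, -0.27420731]), 'ft_torque': array([-0.03041529,  0.02992998,  0.05849728]), 'gripper_force': 0.0, 'finger_gap': 1.0019627170901293}
```

View pics/top0.png

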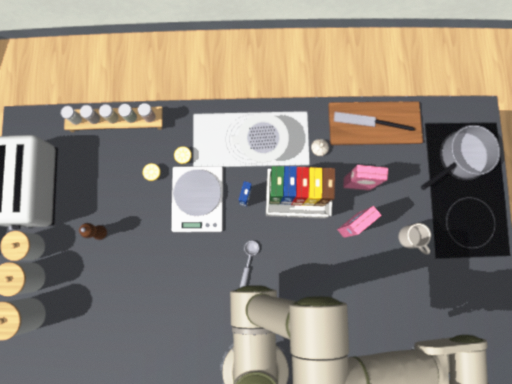

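View pics/side0.png

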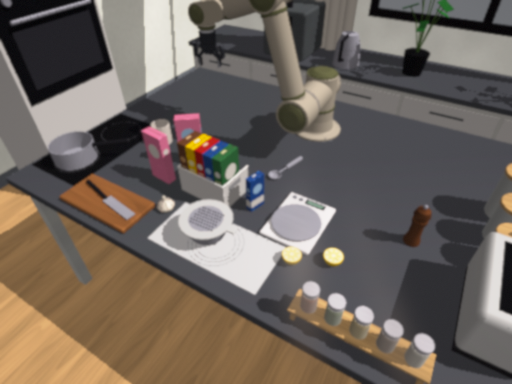

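The top view shows the row in the bin at about (267–335, 166–217), with yellow at (315,184), third from the left after blue and red and beside brown. The plate is at (197,192). A small blue look-alike stands at (245,193) and two pink ones at (366,177) and (358,222). Next I'll measure.

```bash
cat > m.py <<'E'
from h import *
f=grab('top');im=f['frame'];hsv=cv2.cvtColor(im,cv2.COLOR_RGB2HSV)
x0,y0,x1,y1=160,150,350,230
def pts(m): return np.argwhere(m)[:,::-1]
for n,lo,hi in[('yel',(24,180,140),(34,255,255)),('red',(0,190,120),(4,255,255)),('blue',(105,150,60),(125,255,255)),('green',(55,100,20),(85,255,255)),('brown',(8,120,40),(18,255,190))]:
    m=cv2.inRange(hsv,lo,hi);r=np.zeros_like(m);r[160:212,262:340]=1;m=m*r
    c=max(cv2.findContours(m,0,2)[0],key=cv2.contourArea)
    rc=cv2.minAreaRect(c);b=cv2.boxPoints(rc);print(n,cv2.boundingRect(c),rc)
    print(np.round([onz(f,p,.215)[:2] for p in b],4).tolist())
g=grab('top')['frame'][150:225,255:345];cv2.imwrite('pics/c1.png',cv2.resize(g[:,:,::-1],None,fx=8,fy=8,interpolation=cv2.INTER_CUBIC))
E
python3 m.py
python3 - <<'E'
from h import *
f=grab('top');g=f['frame'][150:240,160:235]
hsv=cv2.cvtColor(f['frame'],cv2.COLOR_RGB2HSV)
print(f['frame'][192,197],f['frame'][215,180],f['frame'][192,172:226:3].tolist())
E
```

```text
yel (310, 168, 12, 31) ((315.5, 183.0), (30.0, 11.0), 90.0)
[[0.6599, -0.1859], [0.6592, -0.2203], [0.5647, -0.2162], [0.5654, -0.1821]]
red (297, 168, 5, 30) ((298.84716796875, 182.5150909423828), (3.5618526935577393, 29.102941513061523), 2.4895527362823486)
[[0.5694, -0.1402], [0.6609, -0.1474], [0.6602, -0.1585], [0.5687, -0.1512]]
blue (282, 167, 14, 34) ((289.3744201660156, 183.5699462890625), (12.400382995605469, 33.93159484863281), 4.5739216804504395)
[[0.561, -0.0948], [0.6673, -0.1065], [0.6634, -0.145], [0.5571, -0.1329]]
green (271, 167, 13, 34) ((277.0, 183.5), (33.0, 12.0), 90.0)
[[0.6655, -0.0641], [0.6647, -0.1016], [0.5609, -0.0984], [0.5616, -0.0613]]
brown (316, 168, 19, 36) ((327.3461608886719, 186.26922607421875), (15.689291000366211, 37.26206588745117), 11.309932708740234)
[[0.5494, -0.2001], [0.664, -0.2278], [0.6532, -0.2756], [0.5389, -0.2473]]
[198 197 207] [252 252 252] [[204, 204, 206], [196, 196, 207], [197, 198, 208], [196, 197, 208], [197, 198, 208], [197, 197, 209], [197, 197, 208], [197, 197, 208], [199, 199, 208], [196, 197, 207], [196, 198, 208], [197, 198, 209], [199, 198, 209], [199, 199, 210], [198, 199, 209], [199, 200, 210], [180, 182, 188], [81, 81, 83]]
```

View pics/c1.png

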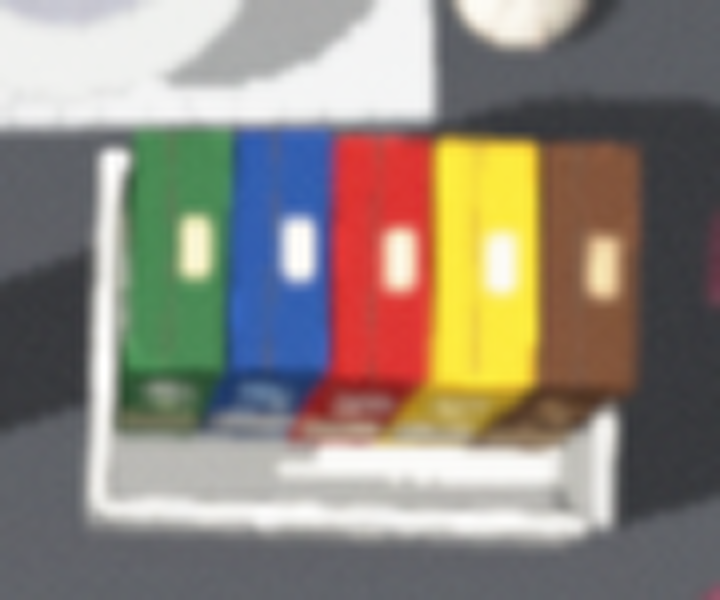

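The crop shows the yellow top face with corners at about (434,136), (538,142), (540,388) and (428,382) in crop pixels. The row's ends are at (135,130), (640,146), (636,390) and (125,372).

```bash
python3 - <<'E'
from h import *
f=grab('top');c=lambda u,v:(255+(u+.5)/8-.5,150+(v+.5)/8-.5)
P=lambda u,v:onz(f,c(u,v),.215)[:2]
Y=[P(434,136),P(538,142),P(540,388),P(428,382)];print(np.round(Y,4),np.mean(Y,0))
R=[P(135,130),P(640,146),P(636,390),P(125,372)];print(np.round(R,4),np.mean(R,0))
d1=R[0]-R[1];d2=R[3]-R[2];print(np.degrees([np.arctan2(-d[0],d[1]) for d in(d1,d2)]),np.linalg.norm(d1),np.linalg.norm(d2))
# rim
for z,u,v in[(.075,100,520),(.075,585,533)]:print(onz(f,c(u,v),z))
# plate: greyish-blue disc
im=f['frame'].astype(int);m=((im[:,:,2]-im[:,:,0]>6)&(im[:,:,0]>170)).astype(np.uint8);m[:160]=0;m[235:]=0;m[:,:165]=0;m[:,230:]=0
k=max(cv2.findContours(cv2.morphologyEx(m,2,np.ones((3,3))),0,2)[0],key=cv2.contourArea);e=cv2.fitEllipse(k);print(e,onz(f,e[0],.028))
# side view check
s=grab('side','s1.png');
print(proj(s,[[*np.mean(Y,0),.215],[*onz(f,e[0],.028)]]))
hs=cv2.cvtColor(s['frame'],cv2.COLOR_RGB2HSV)
cv2.imwrite('pics/s1c.png',cv2.resize(s['frame'][120:260,150:350,::-1],None,fx=4,fy=4,interpolation=cv2.INTER_CUBIC))
E
```

```text
[[ 0.6645 -0.1823]
 [ 0.6613 -0.223 ]
 [ 0.5644 -0.2195]
 [ 0.5676 -0.1762]] [ 0.6144756  -0.20025822]
[[ 0.6692 -0.0656]
 [ 0.659  -0.2629]
 [ 0.5628 -0.2567]
 [ 0.5739 -0.0592]] [ 0.61625736 -0.16110552]
[-2.97752678 -3.2145364 ] 0.19760727042378856 0.19789479814026908
[ 0.53023219 -0.05296066  0.075     ]
[ 0.52035461 -0.25897292  0.075     ]
((196.8022003173828, 192.27963256835938), (44.79166030883789, 45.746578216552734), 64.42434692382812) [0.61880773 0.19181303 0.028     ]
[[198.03813133 140.86835272]
 [295.58101181 220.03376428]]
```

View pics/s1c.png

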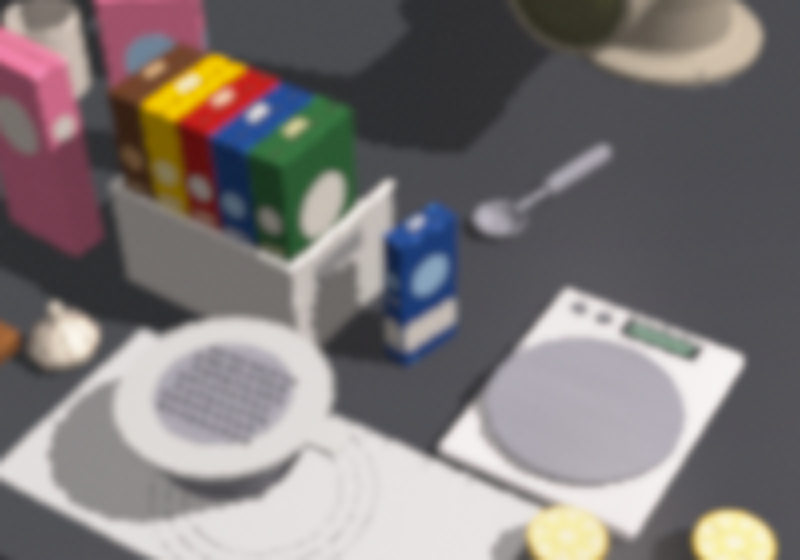

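```bash
cat >> h.py <<'E'
from scipy.spatial.transform import Rotation as Ro
yaw=np.radians(-3.0);ex=np.array([np.cos(yaw),np.sin(yaw),0]);ey=np.array([-np.sin(yaw),np.cos(yaw),0]);ez=np.array([0,0,1.])
C=np.array([.6144,-.2004,0])
def quat(z,y):
    z=z/np.linalg.norm(z);y=y/np.linalg.norm(y);return Ro.from_matrix(np.c_[np.cross(y,z),y,z]).as_quat()
def leanq(t,s=1): # tool along carton axis leaning t forward, closing along the row
    return quat(ex*np.sin(t)-ez*np.cos(t),s*ey)
E
python3 - <<'E'
from h import *
for s in(1,-1):
    q=quat(-ez,s*ex)
    for p in [C+ex*.0765+ez*.33,C+ex*.0765+ez*.19,C-ex*.03+ez*.22]:
        print('hook',s,kinematics.ik(p,q))
    for t in (27,32):
        t=np.radians(t);piv=C-ex*.048+ez*.005
        ax=-ex*np.sin(t)+ez*np.cos(t);dp=ex*np.cos(t)+ez*np.sin(t)
        for sd in (.161,.3): 
            print('grip',s,kinematics.ik(piv+dp*.048+ax*sd,leanq(t,s)))
        print('up',kinematics.ik(piv+dp*.048+ax*.161+ez*.25,leanq(t,s)))
    print('scale',kinematics.ik(np.array([.619,.192,.19]),leanq(0,s)),kinematics.ik(np.array([.619,.192,.40]),leanq(0,s)))
# plate in side view
f=grab('side');im=f['frame'].astype(int)
m=((im[:,:,2]-im[:,:,0]>6)&(im[:,:,0]>120)).astype(np.uint8);m[:195]=0;m[250:]=0;m[:,:262]=0;m[:,330:]=0
k=max(cv2.findContours(cv2.morphologyEx(m,2,np.ones((3,3))),0,2)[0],key=cv2.contourArea);print(cv2.boundingRect(k))
Q=np.array([onz(f,p[0],.028)[:2] for p in k]);print(cv2.minEnclosingCircle(Q.astype(np.float32)),cv2.fitEllipse(Q.astype(np.float32)))
E
```

```text
hook 1 [-4.49834916e-01  8.44025096e-01  3.40912709e-01 -4.44089210e-16
  1.95665485e+00 -3.97475038e-01]
hook 1 [-4.49834916e-01  7.96382105e-01  7.81515263e-01 -4.44089210e-16
  1.56369529e+00 -3.97475038e-01]
hook 1 [-5.17444851e-01  5.15610503e-01  1.17629961e+00 -4.44089210e-16
  1.44968255e+00 -4.65084973e-01]
grip 1 [-0.69250469  0.2277204   1.80584031  0.40374559  0.76182876 -2.45647342]
grip 1 [-0.79111163 -0.02191999  1.74727239  0.35339922  1.08286277 -2.42376972]
up [-0.69250469  0.08884673  1.31386537  0.28103815  1.35930999 -2.21719217]
grip 1 [-0.74434474  0.17940186  1.91271197  0.56600388  0.6822207  -2.64151514]
grip 1 [-0.88216773 -0.1081972   1.88210841  0.47596032  1.02228127 -2.58086968]
up [-0.74434474  0.00989023  1.43507622  0.3621234   1.26780829 -2.29592652]
scale [ 1.20340994e-01  6.05515000e-01  1.10961357e+00 -4.44089210e-16
  1.42646409e+00 -1.39809546e+00] [ 1.20340994e-01  6.23395872e-01  5.47703623e-01 -4.44089210e-16
  1.97049316e+00 -1.39809546e+00]
hook -1 [-4.49834916e-01  8.44025096e-01  3.40912709e-01 -4.44089210e-16
  1.95665485e+00  2.7441176
[... 324 characters left out ...]
-0.02191999  1.74727239  0.35339922  1.08286277  0.71782294]
up [-0.69250469  0.08884673  1.31386537  0.28103815  1.35930999  0.92440049]
grip -1 [-0.74434474  0.17940186  1.91271197  0.56600388  0.6822207   0.50007751]
grip -1 [-0.88216773 -0.1081972   1.88210841  0.47596032  1.02228127  0.56072297]
up [-0.74434474  0.00989023  1.43507622  0.3621234   1.26780829  0.84566613]
scale [ 1.20340994e-01  6.05515000e-01  1.10961357e+00 -4.44089210e-16
  1.42646409e+00  1.74349720e+00] [ 1.20340994e-01  6.23395872e-01  5.47703623e-01 -4.44089210e-16
  1.97049316e+00  1.74349720e+00]Traceback (most recent call last):
  File "<stdin>", line 16, in <module>
ValueError: max() iterable argument is empty
```

```bash
python3 - <<'E'
from h import *
f=grab('side');im=f['frame'].astype(int)
m=((im.min(2)>135)&(im.max(2)<232)).astype(np.uint8);m[:200]=0;m[245:]=0;m[:,:268]=0;m[:,325:]=0
k=max(cv2.findContours(cv2.morphologyEx(m,2,np.ones((5,5))),0,2)[0],key=cv2.contourArea);print(cv2.boundingRect(k))
e=cv2.fitEllipse(k);print(e,onz(f,e[0],.028),f['frame'][222,268:330:4].tolist())
p=monitor.sense()['position'];env.close_gripper(30)
env.movel([p[0],p[1],.38])
q=quat(-ez,ex);H=C+ex*.0755
env.reach(H+ez*.34,q);print(monitor.sense()['position'],H)
print('guard',env.movel(H+ez*.19,.12,guard=8),monitor.sense()['contact_force'])
piv=C-ex*.048+ez*.005
for t in np.radians([0,5,10,15,20,24,27]):
    P=piv+ex*(.096*np.cos(t)-.185*np.sin(t)+.0145)+ez*(.096*np.sin(t)+.185*np.cos(t))
    print(np.degrees(t).round(),env.movel(P,.07,guard=15),monitor.sense()['contact_force'].round(1))
print(monitor.sense()['clock'])
s=grab('side')['frame'][120:220,150:290,::-1];cv2.imwrite('pics/t1.png',cv2.resize(s,None,fx=5,fy=5,interpolation=2))
E
```

```text
(269, 203, 53, 40)
((295.0592956542969, 222.7601776123047), (40.61250305175781, 52.32069778442383), 83.46920776367188) [0.63104284 0.19582591 0.028     ] [[194, 187, 186], [164, 160, 167], [173, 168, 177], [173, 168, 178], [174, 169, 178], [175, 171, 179], [176, 171, 180], [177, 172, 180], [179, 174, 183], [180, 175, 184], [179, 174, 183], [179, 174, 183], [180, 175, 184], [196, 191, 198], [246, 242, 242], [191, 185, 186]]
[ 0.68936358 -0.20546517  0.34028113] [ 0.68979653 -0.20435136  0.        ]
guard False [ 1.18434366 -0.64689763  0.43047523]
0.0 False [ 0.6 -0.1  0.1]
5.0 False [ 0.1  1.  -0.4]
10.0 False [ 0.5 -0.5 -0.4]
15.0 False [ 0.1 -0.3  0.1]
20.0 False [-0.8  0.4 -0.3]
24.0 False [ 0.4 -0.4 -0.8]
27.0 False [0.5 0.5 0. ]
8.85
```

View pics/t1.png

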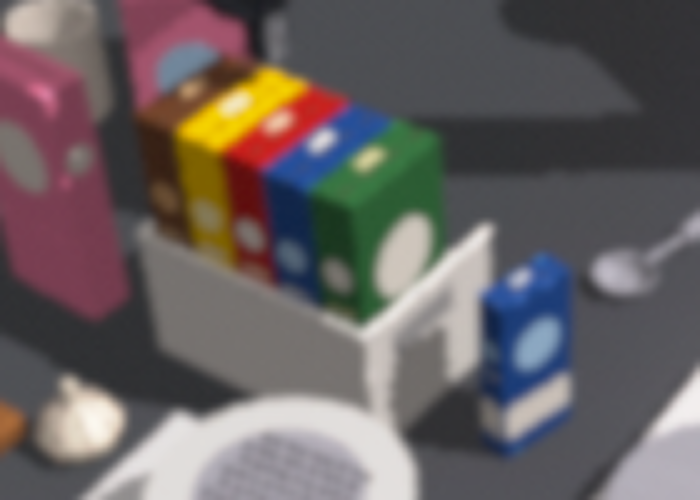

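The crop shows the carton still upright. Only something dark, perhaps the gripper, is visible at the top near (265,25), so I need the full view.

```bash
python3 - <<'E'
from h import *
s=monitor.sense();print(s['position'],s['joints'].round(3),s['clock'],s['finger_gap'])
f=grab('side');print(proj(f,[s['position']]))
t=grab('top')
cv2.imwrite('pics/a1.png',np.hstack([cv2.resize(f['frame'][40:240,100:300,::-1],(400,400)),cv2.resize(t['frame'][110:310,210:410,::-1],(400,400))]))
E
```

```text
[ 0.58286563 -0.19875394  0.21344593] [-0.519  0.515  1.194  0.     1.432 -0.466] 8.9 -0.0017028449881920902
[[203.92513626 137.03779571]]
```

View pics/a1.png

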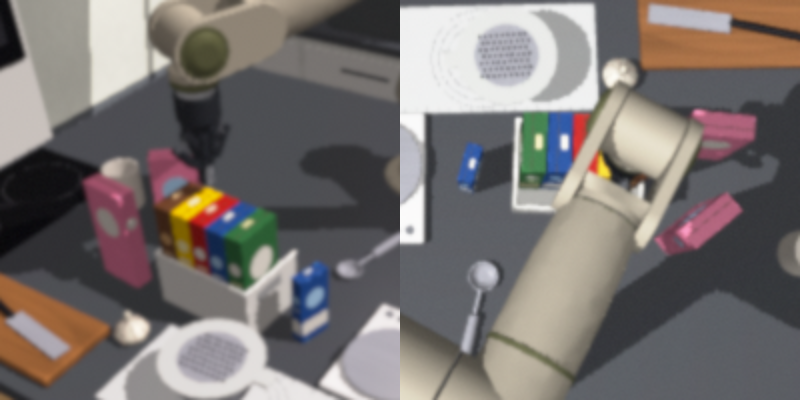

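The side view shows the yellow carton upright, with the fingertip at about the height of its top front edge, near pixel (204,137). So the tip slid over the top. I'll retry with the tip deeper, tracking the yellow mask numerically at each waypoint.

```bash
cat >> h.py <<'E'
def yel(save=None):
    f=grab('side',save);hs=cv2.cvtColor(f['frame'],cv2.COLOR_RGB2HSV)
    m=cv2.inRange(hs,(20,150,90),(34,255,255));m[200:]=0;m[:,:150]=0;m[:,290:]=0
    p=np.argwhere(m>0)[:,::-1];return len(p),p.mean(0).round(1),p.min(0),p.max(0)
E
python3 - <<'E'
from h import *
print(yel())
q=quat(-ez,ex);p=monitor.sense()['position']
env.movel(p+ez*.09,.2);H=C+ex*.0755
print(yel())
env.movel(H+ez*.30,.2);env.movel(H+ez*.165,.12,guard=8)
print('down',yel(),monitor.sense()['position'])
piv=C-ex*.048+ez*.005
for t in np.radians([4,8,12]):
    P=piv+ex*(.096*np.cos(t)-.16*np.sin(t)+.0145)+ez*(.096*np.sin(t)+.16*np.cos(t))
    env.movel(P,.05,guard=15)
    s=monitor.sense();print(np.degrees(t).round(),yel(),s['contact_force'].round(1),s['position'].round(4)-P.round(4))
print(s['clock'])
s=grab('side')['frame'][110:210,150:270,::-1];cv2.imwrite('pics/t2.png',cv2.resize(s,None,fx=5,fy=5,interpolation=2))
E
```

```text
(328, array([194.2, 148.7]), array([185, 133]), array([210, 171]))
(321, array([194.2, 148.8]), array([185, 133]), array([210, 171]))
down (281, array([195.3, 148.6]), array([187, 133]), array([210, 171])) [ 0.69006796 -0.2044934   0.16596125]
4.0 (224, array([198.5, 146.1]), array([189, 132]), array([213, 172])) [ 1.6 -1.1  0.2] [0.0002 0.     0.0002]
8.0 (235, array([200. , 144.7]), array([190, 131]), array([215, 172])) [ 1.5 -0.5  0.3] [0.     0.     0.0003]
12.0 (223, array([202.8, 142.8]), array([192, 130]), array([217, 171])) [0.6 0.5 0.4] [ 0.e+00 -1.e-04  2.e-04]
13.3333
```

View pics/t2.png

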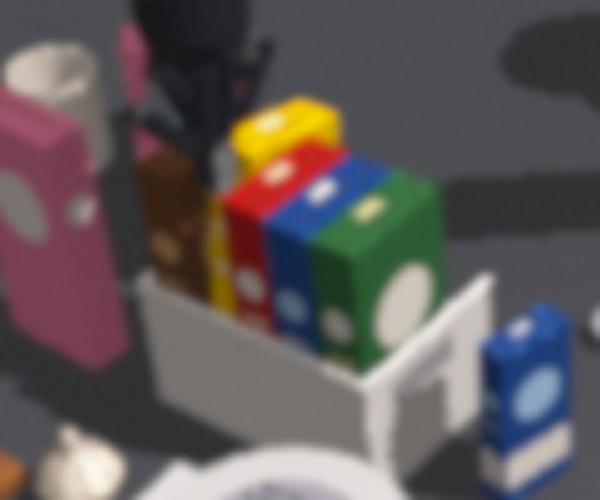

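The carton is tipping: its yellow label is now at crop (270,122), ahead of red's at (278,172), and the neighbours stand still. I'll continue.

```bash
python3 - <<'E'
from h import *
piv=C-ex*.048+ez*.005
for t in np.radians([16,20,23,25,27,29]):
    P=piv+ex*(.096*np.cos(t)-.16*np.sin(t)+.0145)+ez*(.096*np.sin(t)+.16*np.cos(t))
    g=env.movel(P,.05,guard=15)
    s=monitor.sense();print(np.degrees(t).round(),g,yel(),s['contact_force'].round(1))
print(s['position'],s['clock'])
E
```

```text
16.0 False (208, array([206.7, 138.9]), array([193, 129]), array([219, 170])) [ 0.8 -0.1  0.7]
20.0 False (194, array([210.4, 135.3]), array([194, 128]), array([221, 168])) [0.9 0.3 0.6]
23.0 False (199, array([212.6, 133.8]), array([197, 128]), array([223, 144])) [0.9 0.1 0.8]
25.0 False (221, array([214.2, 133.4]), array([199, 127]), array([225, 143])) [ 0.2 -0.1  0.8]
27.0 False (254, array([216.3, 132.8]), array([202, 127]), array([227, 141])) [-0.7  0.2 -0. ]
29.0 False (248, array([216.7, 133.1]), array([202, 127]), array([227, 141])) [-0.   0.  -0.5]
[ 0.58721851 -0.19898356  0.19162734] 15.6917
```

It stopped moving between 27° and 29°, so it should be on the rim. I'll back the finger off and measure the lean.

```bash
python3 - <<'E'
from h import *
p=monitor.sense()['position']
env.movel(p+ex*.03,.1);print(yel());env.movel(p+ex*.03+ez*.16,.25);print(yel())
env.movel(np.array([.50,-.02,.42]),.35);env.release()
s=yel();print(s,monitor.sense()['clock'])
a=grab('side')['frame'][110:210,150:250,::-1];t=grab('top')['frame'][155:235,265:345,::-1]
cv2.imwrite('pics/l1.png',np.hstack([cv2.resize(a,(400,400),interpolation=2),cv2.resize(t,(400,400),interpolation=2)]))
# predicted top corners for lean angles
piv=C-ex*.048+ez*.005
F=grab('side');T=grab('top')
for d in(26,28,30,32):
    t=np.radians(d);ax=-ex*np.sin(t)+ez*np.cos(t);dp=ex*np.cos(t)+ez*np.sin(t)
    K=[piv+dp*w+ax*.21+ey*y for w in(0,.096) for y in(-.019,.019)]
    print(d,'side',((proj(F,K)-[150,110])*4).round(0).tolist(),'top',((proj(T,K)-[265,155])*5+400*np.array([1,0])).round(0).tolist())
E
```

```text
(285, array([215. , 133.2]), array([202, 127]), array([227, 141]))
(287, array([214.9, 133.2]), array([202, 127]), array([227, 141]))
(304, array([214.9, 133.1]), array([202, 126]), array([227, 141])) 18.7083
26 side [[277.0, 67.0], [308.0, 78.0], [213.0, 69.0], [246.0, 81.0]] top [[674.0, 365.0], [613.0, 363.0], [686.0, 218.0], [624.0, 217.0]]
28 side [[281.0, 67.0], [313.0, 78.0], [219.0, 65.0], [252.0, 78.0]] top [[673.0, 376.0], [612.0, 374.0], [686.0, 232.0], [624.0, 230.0]]
30 side [[285.0, 67.0], [317.0, 79.0], [225.0, 62.0], [257.0, 74.0]] top [[672.0, 386.0], [612.0, 384.0], [686.0, 245.0], [623.0, 243.0]]
32 side [[290.0, 68.0], [321.0, 79.0], [230.0, 59.0], [263.0, 71.0]] top [[671.0, 397.0], [611.0, 395.0], [685.0, 258.0], [623.0, 256.0]]
```

View pics/l1.png

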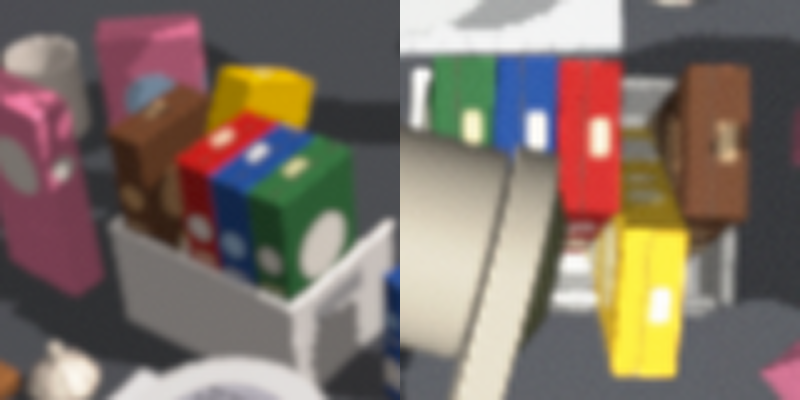

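The lean matches 28° in both views (front corners at (312,78) in the side view and (675,376)/(612,373) in the top view), and the neighbours are standing. Now I'll grip it.

```bash
python3 - <<'E'
from h import *
T=grab('top');im=T['frame'].astype(int)
for c in(190,204):
    r=np.where(im[155:245,c].min(1)>165)[0]+155;print(c,r.min(),r.max(),im[r.max()-2:r.max()+3,c].mean(1).round(),im[162:172,c].mean(1).round())
    print(onz(T,(c,r.max()+.5),.017))
t=np.radians(28);piv=C-ex*.048+ez*.005
ax=-ex*np.sin(t)+ez*np.cos(t);dp=ex*np.cos(t)+ez*np.sin(t);q=leanq(t,-1)
A=piv+dp*.048+ax*.33;G=piv+dp*.048+ax*.161
env.reach(A,q);s=monitor.sense();print(s['position']-A,s['clock'])
print('g',env.movel(G,.12,guard=8));print(yel())
env.close_gripper(50);s=monitor.sense();print(s['finger_gap'],s['gripper_force'],s['contact_force'].round(1),s['clock'])
print('lift',env.movel(G+ez*.02,.06),monitor.sense()['contact_force'].round(1))
env.movel(G+ez*.26,.15);s=monitor.sense();print(s['finger_gap'],s['gripper_force'],s['contact_force'].round(1),s['clock'])
a=grab('side')['frame'][60:230,110:280,::-1];b=grab('top')['frame'][145:315,205:375,::-1]
cv2.imwrite('pics/g1.png',np.hstack([cv2.resize(x,(400,400),interpolation=2) for x in(a,b)]))
E
```

```text
190 167 231 [244. 246. 220. 147. 107.] [ 66.  85.  96. 104. 163. 235. 249. 247. 229. 204.]
[0.48131124 0.21767119 0.017     ]
204 155 231 [251. 246. 201. 130. 103.] [244. 243. 243. 239. 230. 243. 247. 231. 199. 188.]
[0.48041196 0.16823239 0.017     ]
[0.00047447 0.00015488 0.00090425] 19.8333
g False
(265, array([213.8, 133.3]), array([202, 126]), array([226, 141]))
0.4360282385943235 51.759061217308044 [-0.5  0.9  2.6] 21.9417
lift False [-0.9  0.3 -3.4]
0.4343734471542963 51.083112359046936 [ 0.4  0.  -3.3] 24.175
```

View pics/g1.png

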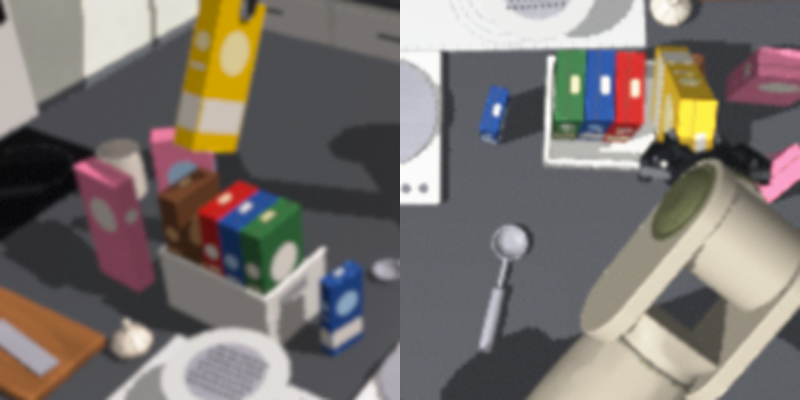

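The carton is out, and the other four are standing in the bin. The display edge at x≈0.481 puts the plate centre at x≈0.619. Now I'll place it.

```bash
python3 - <<'E'
from h import *
p=monitor.sense()['position'];q=leanq(0,-1);S=np.array([.6195,.193,0])
env.movel(p+ez*.03,.2,frame=q)
env.movel(np.array([.56,0,.44]),.25);env.movel(S+ez*.40,.25);env.movel(S+ez*.205,.15)
env.hold(.3)
print(env.movel(S+ez*.181,.02,guard=4));s=monitor.sense();print(s['position'],s['contact_force'].round(1),s['gripper_force'],s['clock'])
a=grab('side')['frame'][110:260,230:380,::-1];b=grab('top')['frame'][120:270,130:280,::-1]
cv2.imwrite('pics/p1.png',np.hstack([cv2.resize(x,(400,400),interpolation=2) for x in(a,b)]))
E
```

```text
True
[0.61949015 0.19306097 0.19091854] [-0.2  0.5  4. ] 51.950334906578064 29.4083
```

View pics/p1.png

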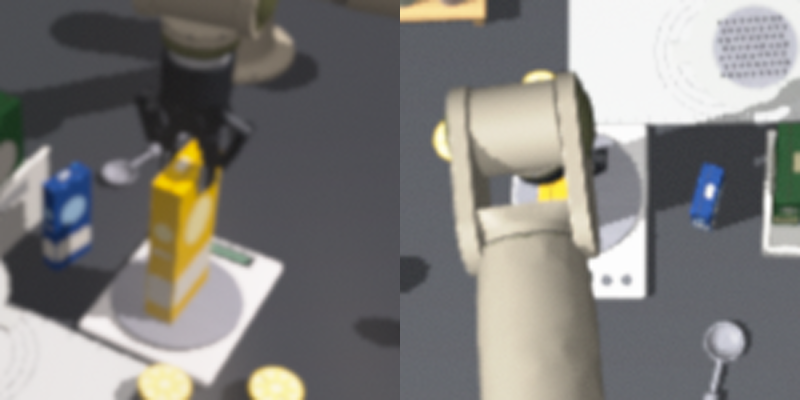

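The carton stands on the plate, its base centred near crop (180,289) against the plate centre at about (176,292), and the contact has registered. I'll release, retreat and check.

```bash
python3 - <<'E'
from h import *
p=monitor.sense()['position']
print(env.movel(p-ez*.001,.01,guard=6),monitor.sense()['contact_force'].round(1))
env.release();env.hold(.2)
env.movel(p+ez*.15,.12);env.movel(np.array([.40,.0,.40]),.25);env.hold(.5)
print(monitor.sense()['contact_force'].round(1),monitor.sense()['clock'])
a=grab('side');b=grab('top')
K=[[.6195,.193,.238]];print((proj(a,K)-[170,110])*2,(proj(b,K)-[150,130])*2+[400,0])
cv2.imwrite('pics/f1.png',np.hstack([cv2.resize(x,(400,400),interpolation=2) for x in(a['frame'][110:310,170:370,::-1],b['frame'][130:330,150:350,::-1])]))
E
```

```text
False [-1.3  1.4  5.9]
[0.9 0.5 0.1] 33.7417
[[260.746312   123.60142022]] [[475.39565162 103.91559982]]
```

View pics/f1.png

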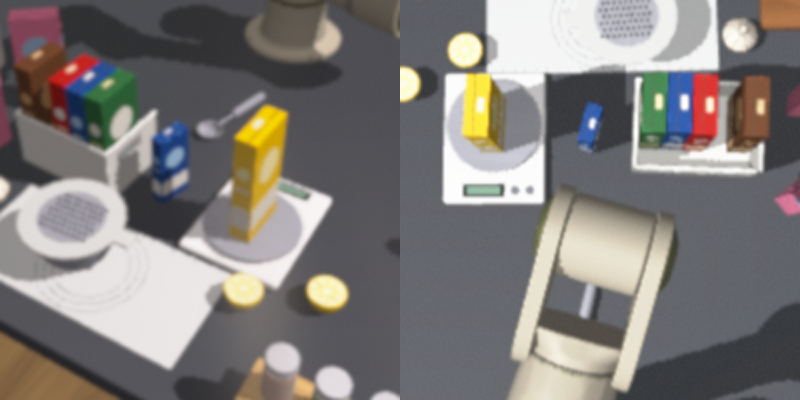

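The final view shows the carton upright and centred on the plate (predicted top centre (475,104), seen at about (478,108)). The other four cartons are still standing in the bin.

```bash
python3 -c "
from h import *
print(job.hand_in())"
```

```text
the job is handed in; nothing more can be done
None
```

The yellow carton stands upright in the middle of the scale plate and is released, the other four cartons are still standing in the bin, and the job is handed in at about 34 s (the first try at tipping slid off the carton's top; the second, with the fingertip lower, worked).

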